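# Probe a shelf-foot weld, then rack its tray

## Robot

A 6-joint arm with a two-finger parallel gripper is mounted at the origin on the work surface. World frame = base frame: x ahead of the robot, y to its left, z up, the work surface at z = 0. Lengths are in mm, angles in degrees, forces in N, time in s.
With the tool pointing down it reaches from about 300 to 850 mm from the base axis. Payload 4.2 kg.
Tool frame: the origin (TCP) lies midway between the tips of the shut fingers; the grasp point (between the pads) lies 19 mm behind it; z points along the fingers, y is the direction in which the jaws open and shut (so a half turn about z gives the same grasp; the last joint's range is limited). The gripper opens to 91 mm and grips with 3 to 60 N. Pads are 32 mm wide; open, the fingers measure 118 mm over their backs; the gripper's body (76 mm by 178 mm) begins 60 mm behind the grasp point.
Start: joints at [62.166, 18.312, 89.639, -0, 72.044, -1.146], TCP at [258.259, 513.756, 213.976] pointing down, gripper open.
Joint ranges: [-177.97, 177.97], [-48.28, 115.42], [12.27, 149.76], [-77.06, 257.06], [2.81, 150.46], [-146.56, 146.56]. Speed limits (degrees/s): [147.25, 147.25, 180, 180, 180, 180].

## Interface

Orientations are given as [roll, pitch, yaw] about the fixed x, y, z axes, in that order (R = Rz(yaw) Ry(pitch) Rx(roll)).
In Python, from workcell import env gives the robot as it stands.
- The arm moves only by the shell command python3 -m jog 'ROWS' [FORCE]. ROWS is JSON, a list of rows, each an object of numbers: "dx", "dy", "dz": the shift along the world's x, y, z in m; "wx", "wy", "wz": the turn, a rotation vector about the world's x, y, z in rad; "grip": the gripper's target within -1 to 1 (shut at 1, half-way at 0, fully open at -1). In form: [{"dx": .., "dy": .., "dz": .., "wx": .., "wy": .., "wz": .., "grip": ..}, ...]. A call has 1 to 10 rows; each row shifts and turns the commanded pose from where the row before left it; what a row does not reach is not made up. A row lasts 1/10 s, in which the tool goes at most 50 mm and 8.59 degrees, less where a joint would pass 70% of its speed; a pose out of reach is approached as far as the arm can. A call with a gripper value outside its range is refused whole. The fingers move at their own pace and stop on an object; FORCE is the grip in N (left out, the last holds). Time passes only in rows, so rows that do not move let the fingers close. It gives the time, the measured TCP pose, the force and the opening at its end, in the units of the state.
- env.state(): the state, without advancing time (a new reading comes with each control period).
- env.grab_frame(name): name is "side" or "top"; returns the picture (384x512x3 uint8, red, green, blue); there is no depth.
- env.get_calibration(name): a dict with "fx", "fy", "cx", "cy" (pixels), "R" (3x3) and "t" (3): a world point X has camera coordinates R X + t. Camera axes: x right, y down, z forward; pixel columns grow to the right and rows downward; lengths in mm; the calibration is good to about 2 mm. A picture is of the moment at which its call begins. get_calibration takes no time and is no camera call.
- env.job_done(): hands the job in, once; it reports no verdict.
The state is a dict: "time_s": time; "qpos": joint angles; "qvel": joint speeds; "effort": joint torques, N m; "ee_pos": TCP position; "ee_rot": TCP orientation; "force": force on the tool from outside, world axes, zero at the start; "torque": the same for the moment, N m; "gripper_width": finger opening in mm.
Only numpy, scipy, OpenCV 4.12 (cv2) and the standard library are available. Lean on these libraries where they do the work, as an engineer would, in place of code of your own. Each camera call takes 0.05 s, during which the arm holds its last target. There are 200 camera calls.

## Task

Take the probe stylus from its fork and run its spring tip slowly (no faster than about 30 mm a second) and lightly along the whole inside weld seam of the shelf foot, starting at the free end of the longer leg, through the corner, to the free end of the shorter leg, without ever pushing the tip right in to its stop. Then hang the stylus back in its fork, and push the tray with the foot still lying in it fully home in the empty bay, leaving the stock around it where it stands.

Things in the scene. Friction and masses are not known exactly. Their poses are not given: they have to be found in the camera images.
- stylus: Probe stylus, upright in its fork at the start. Black round handle 22 mm across, 5 to 75 mm above the origin (grip here from above); collar 30 mm across, 0 to 5 mm; shank 9 mm across, down to -60 mm; then a thin spring tip 5 mm across. Origin on the axis at the collar's underside, z along the axis towards the handle. 80 g.
- stylus_tip (a point): The very end of the stylus's spring tip (round, 2.5 mm radius): 95 mm below the stylus's origin when not pressed.
- plunger (a joint): How far the spring tip is pressed into the shank, in m: 0 free, 0.010 at its stop. The spring gives 0.5 N at first and 1.7 N at the stop.
- rest: Fixed stylus rest: base plate 75 x 70 mm, a post 12 x 36 mm centred at x = 30 mm, on it a level fork 8 mm thick, top at 112 mm, two arms along x from -27 to 8 mm, the slot between them 16 mm wide, open towards its own -x. Nothing stands above the fork. Origin on the table below the stylus's axis, z up.
- rest_seat (a point): Point in the fork's slot at the height of the fork's top (112 mm) where the stylus's origin lies when it hangs: collar on the two arms, shank in the slot. Axes as the rest's.
- foot: Aluminium shelf foot, loose in the tray: plate 122 (x) x 114 (y) x 5 mm; on it a welded angle of 4 mm sheet, top at z = 50 mm: long leg along y from -45 to 44, inside face x = -18; short leg along x from -22 to 40, inside face y = 40. Bolt heads 16 mm across, 7 mm high at (36, -30) and (10, 4), inside the angle. Origin: centre of the plate's underside, z up. 0.24 to 0.39 kg.
- seam_start (a point): Free end of the seam at the longer leg (85 mm from the corner), on the plate's top where it meets the leg's inside face. The seam is a dark bead 2 mm high, look only. A tip touching the leg has its centre 2.5 mm off the seam. Axes as the foot's.
- seam_corner (a point): Inside corner of the seam, on the plate's top.
- seam_end (a point): Free end of the seam at the shorter leg (58 mm from the corner), on the plate's top.
- tray: Steel sheet tray 132 (x) x 124 (y) mm, floor 4 mm, rim 14 mm high, with an upright tab at its front (-x) rim; it carries the foot, whose origin and axes match the tray's but for 4 mm of height. Origin at the centre of its underside, z up. 0.22 kg, slides on the table.
- tray_tab (a point): Grip point on the tray's tab, 62 mm to -x of the tray's origin and 45 mm up. The tab is 8 mm thick along x, 50 mm wide along y, its top at 58 mm; 36 mm are free between it and the long leg. Axes as the tray's.
- bay_empty: The empty one of two like fixed steel bays, open towards its own -x, no floor. Origin (on the table) and axes are where the tray's lie when it is fully home against the 16 mm high back stop (face at x = 66 mm). Side walls 133 mm apart inside, x = -40 to 72, flared lips 30 mm high out to x = -59; roof x = -26 to 73, underside 66, top 69 mm. The tab stays outside.
- bay_full: The other bay, alike, but filled by a carton that shows at its mouth (front at x = -65 mm). Leave it.
- pickbin: Bystander: loose open cardboard stock bin 100 x 130 x 75 mm with pipe clips in it. Origin at the centre of its underside.
- jar: Bystander: loose jar 52 mm across, 75 mm high. Origin at the centre of its underside.
- coupling: Bystander: loose steel flanged coupling 52 mm across, 45 mm high. Origin at the centre of its underside.
- carton: Bystander: small loose carton of screws 44 x 44 x 40 mm. Origin at the centre of its underside.
Things that resemble listed ones, but are neither listed nor needed, are in the scene too. Leave any pink or yellow look-alike of the bay_empty alone.

How it is judged:
By the outcome, as a careful person would: the job done as asked, in the order asked, and still so for the second after the job is handed in, with the robot touching nothing.
It also fails if it takes over 72 s, if anything falls off the work surface, if the arm or the gripper's body presses on something with over 40 N, if the wrist force passes 120 N, or if a joint passes its speed limit or range.

## Working session

There is one attempt and no reset: what is moved stays moved. The work goes in short steps, Python scripts to look and compute and a shell command to move; the robot and the scene stay as the last step left them, time stands still between calls to the robot, and variables do not carry over. Pictures are saved under pics/ and viewed, about 8 in all and at most 12, crops included, and the job is handed in when it is done.

```bash
ls; mkdir -p pics; python3 - <<'E'
from workcell import env
import cv2
s=env.state(); print(s)
for n in("top","side"):
    f=env.grab_frame(n); cv2.imwrite(f"pics/{n}0.png",cv2.resize(f[:,:,::-1],(800,600),interpolation=cv2.INTER_CUBIC)); cv2.imwrite(f"{n}0raw.png",f[:,:,::-1])
    print(env.get_calibration(n))
E
```

```text
pics
{'time_s': 0.0, 'qpos': array([ 6.21650719e+01,  1.83516365e+01,  8.97063810e+01, -1.13603027e-03,
        7.20418068e+01, -1.14448052e+00]), 'qvel': array([-0.09693025,  0.09506442, -0.0217317 ,  0.03258416,  0.01668144,
       -0.03954804]), 'effort': array([-1.22518661e-03, -4.12462234e+01, -2.31977892e+01,  7.24491267e-02,
        4.58446483e-02, -1.56133683e-04]), 'ee_pos': array([258.03398531, 513.29829417, 213.1204791 ]), 'ee_rot': array([-1.79900174e+02, -9.13994230e-04,  1.53309903e+02]), 'force': array([ 0.1114555 , -0.47377668,  0.23516302]), 'torque': array([-0.01142162, -0.01271611, -0.00014968]), 'gripper_width': 91.28629583594004}
{'fx': 368.08043432718404, 'fy': 368.08043432718404, 'cx': 256.0098541212909, 'cy': 189.86004689410996, 'R': array([[-0.00502426, -0.99961541, -0.02727255],
       [-0.99349532,  0.00809245, -0.11358506],
       [ 0.11376208,  0.02652447, -0.99315389]]), 't': array([  13.86298672,  477.3494883 , 1047.19141667])}
{'fx': 429.259774915454, 'fy': 429.259774915454, 'cx': 253.98635181719064, 'cy': 194.49325955377657, 'R': array([[ 0.95643415, -0.29194631, -0.00103236],
       [-0.18977867, -0.61903177, -0.76209168],
       [ 0.22185079,  0.72908642, -0.64746831]]), 't': array([-420.21661612,  154.77614684, 1096.37791452])}
```

View pics/top0.png

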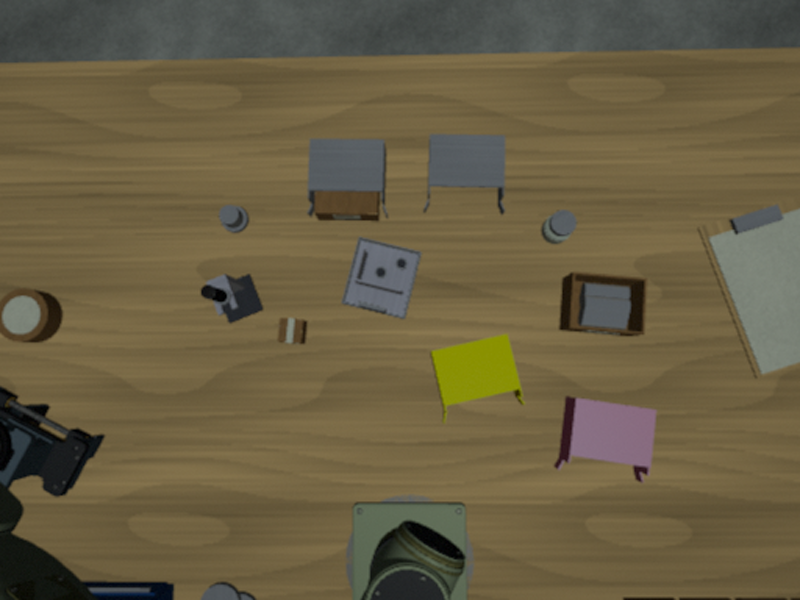

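View pics/side0.png

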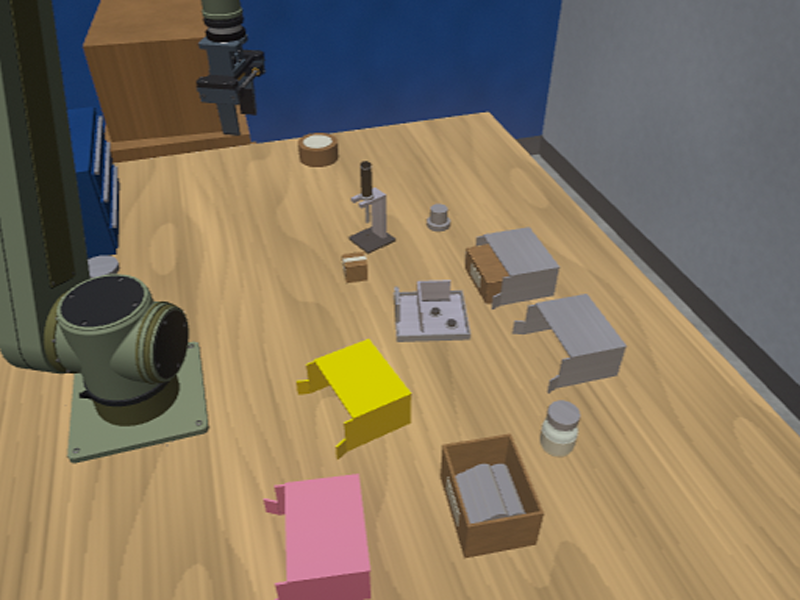

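The steel-grey open bay at (467,160) in the top view is bay_empty: same look as the full one at (347,165), which has the carton at its mouth. The yellow (477,370) and pink (608,432) ones are the look-alikes. The tray is at (383,278), and the rest with the stylus at (230,295). I'll enlarge crops to confirm and measure.

```bash
python3 - <<'E'
import cv2,numpy as np
def crop(src,x0,y0,w,h,s,out):
    i=cv2.imread(src)[y0:y0+h,x0:x0+w]; i=cv2.resize(i,None,fx=s,fy=s,interpolation=cv2.INTER_CUBIC)
    for k in range(0,w):
        if (x0+k)%10==0: cv2.line(i,(k*s+s//2,0),(k*s+s//2,4),(0,255,255),1);cv2.putText(i,str(x0+k),(k*s-6,14),0,.35,(0,255,255),1)
    for k in range(0,h):
        if (y0+k)%10==0: cv2.line(i,(0,k*s+s//2),(4,k*s+s//2),(0,255,255),1);cv2.putText(i,str(y0+k),(6,k*s+s//2+4),0,.35,(0,255,255),1)
    cv2.imwrite(out,i)
crop("top0raw.png",120,80,210,132,3,"a.png")
crop("top0raw.png",125,80,205,130,4,"a.png")
i=cv2.imread("a.png"); cv2.imwrite("pics/topcrop.png",i[:,:800])
crop("side0raw.png",212,95,195,160,4,"pics/x.png")
i=cv2.imread("pics/x.png"); cv2.imwrite("pics/sidecrop.png",i[:600])
E
```

```text
(no output)
```

View pics/topcrop.png

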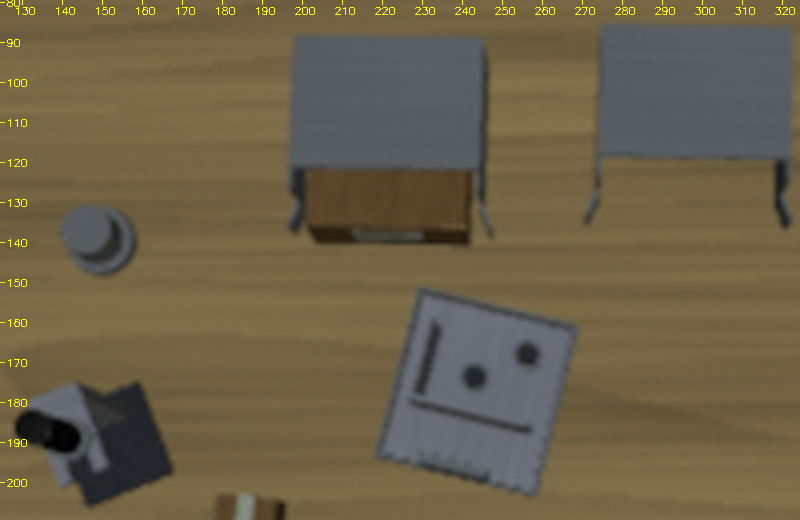

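View pics/sidecrop.png

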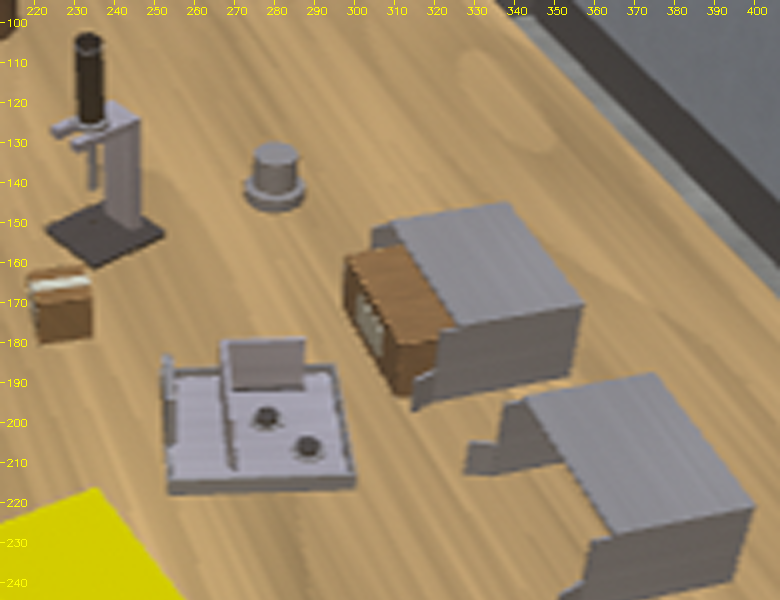

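The crops confirm the empty grey bay (roof corners at about 274–322 × 86–119 px in the raw top view) with a free mouth. The tray has its tab towards the robot, and the stylus stands in its fork at about (132,186) px. Now I'll fit the poses.

```bash
cat > h.py <<'E'
import numpy as np
from scipy.optimize import least_squares
from workcell import env
K={n:env.get_calibration(n) for n in("top","side")}
def proj(n,X):
    c=K[n];p=np.atleast_2d(X)@np.array(c["R"]).T+c["t"]
    return np.c_[c["fx"]*p[:,0]/p[:,2]+c["cx"],c["fy"]*p[:,1]/p[:,2]+c["cy"]]
def place(q,L):
    a=np.radians(q[2]);c,s=np.cos(a),np.sin(a);L=np.atleast_2d(np.array(L,float))
    return np.c_[q[0]+c*L[:,0]-s*L[:,1],q[1]+s*L[:,0]+c*L[:,1],L[:,2]]
def fit(obs,q0,names=("top","side"),show=True):
    o=[x for x in obs if x[0] in names]
    f=lambda q:np.concatenate([(proj(n,place(q,L))[0]-px) for n,L,px in o])
    r=least_squares(f,q0,loss="soft_l1")
    print(names,r.x.round(2),"rms",np.sqrt(np.mean(r.fun**2)).round(2) if 0 else np.round(f(r.x),1).reshape(-1,2).tolist() if show else "")
    return r.x
def point(obs,z=None):
    f=lambda p:np.concatenate([proj(n,p)[0]-px for n,px in obs])
    r=least_squares(f,[500,100,100]);return r.x,r.fun
E
python3 - <<'E'
from h import *
T=lambda x,y:(125+x/4-.375,80+y/4-.375)
S=lambda x,y:(212+x/4-.375,95+y/4-.375)
tray=[("top",(66,62,14),T(421,288)),("top",(66,-62,14),T(578,327)),("top",(-66,-62,14),T(536,496)),("top",(-66,62,14),T(376,458)),
("top",(36,-30,16),T(527,353)),("top",(10,4,16),T(475,376)),
("side",(36,-30,16),S(308,446)),("side",(10,4,16),S(267,416)),
("side",(-66,-62,0),S(169,494)),("side",(66,-62,0),S(354,488)),("side",(66,-62,14),S(355,476)),("side",(66,62,14),S(335,366)),
("side",(-22,44,54),S(221,340)),("side",(40,44,54),S(305,339)),("side",(-66,-62,14),S(168,482))]
bay=[("top",(73,68.5,69),T(600,27)),("top",(73,-68.5,69),T(791,27)),("top",(-26,68.5,69),T(598,157)),("top",(-26,-68.5,69),T(791,158)),
("side",(-26,68.5,69),S(526,398)),("side",(-26,-68.5,69),S(612,536)),("side",(73,68.5,69),S(655,373)),("side",(73,-68.5,69),S(753,507))]
for o,q in((tray,[560,40,-14]),(bay,[700,-100,0])):
    for n in(("top",),("side",),("top","side")): fit(o,q,n)
print(point([("top",T(32,427)),("side",S(89,38))]), "z should be 187")
E
```

```text
('top',) [516.37  46.76 -14.22] rms [[-0.6, -0.2], [0.4, -0.3], [0.2, 0.3], [-0.4, -0.2], [0.3, 0.2], [0.0, 0.2]]
('side',) [518.32  49.35 -14.39] rms [[0.1, -0.3], [0.1, -0.4], [-0.6, 0.7], [0.2, 0.7], [0.3, 0.0], [0.0, -0.6], [-0.1, 0.0], [0.2, -0.4], [-0.4, 0.0]]
('top', 'side') [517.3   47.7  -14.22] rms [[-0.9, -0.5], [0.1, -0.7], [-0.1, 0.0], [-0.7, -0.5], [-0.1, -0.1], [-0.3, -0.1], [0.0, 0.1], [0.0, 0.0], [-0.7, 1.2], [0.2, 1.1], [0.2, 0.5], [-0.2, -0.2], [-0.3, 0.4], [0.0, 0.0], [-0.5, 0.6]]
('top',) [ 700.65 -112.86   -1.18] rms [[0.0, -0.4], [-0.2, -0.2], [0.2, 0.3], [-0.0, 0.4]]
('side',) [ 702.53 -110.64   -2.45] rms [[-0.7, -0.1], [-0.1, -0.3], [0.2, 0.3], [0.5, 0.0]]
('top', 'side') [ 701.36 -112.05   -1.82] rms [[0.0, -0.9], [-0.2, -0.2], [-0.2, -0.2], [-0.4, 0.4], [-1.1, 0.4], [0.1, 0.2], [-0.3, 0.6], [0.5, 0.2]]
(array([470.55428906, 314.3643333 , 191.26439989]), array([ 0.0537255 , -0.24931548, -0.31007795,  0.02656942])) z should be 187
```

```bash
python3 -m jog '[{"dx":0.0265,"dy":-0.025},{"dx":0.0265,"dy":-0.025},{"dx":0.0265,"dy":-0.025},{"dx":0.0265,"dy":-0.025},{"dx":0.0265,"dy":-0.025},{"dx":0.0265,"dy":-0.025},{"dx":0.0265,"dy":-0.025},{"dx":0.0265,"dy":-0.025},{},{}]' 30
python3 - <<'E'
from h import *
T=lambda x,y:(125+x/4-.375,80+y/4-.375)
S=lambda x,y:(212+x/4-.375,95+y/4-.375)
for o in(("top",T(32,427)),),(("side",S(89,38)),),(("top",T(32,427)),("side",S(89,38))):
    r=least_squares(lambda p:np.concatenate([proj(n,[p[0],p[1],187])[0]-px for n,px in o]),[470,314]);print(r.x)
E
```

```text
[470.46961372 316.04728576]
[473.39919465 321.89303004]
[471.26312657 316.80588827]invalid input
```

```bash
python3 -m jog '[{"dx":0.0265,"dy":-0.0245},{"dx":0.0265,"dy":-0.0245},{"dx":0.0265,"dy":-0.0245},{"dx":0.0265,"dy":-0.0245},{"dx":0.0265,"dy":-0.0245},{"dx":0.0265,"dy":-0.0245},{"dx":0.0265,"dy":-0.0245},{"dx":0.0265,"dy":-0.0245},{"dx":0},{"dx":0}]' 30
```

```text
invalid input
```

```bash
python3 -m jog '[{"dx":0.0265,"dy":-0.0245,"dz":0,"wx":0,"wy":0,"wz":0,"grip":-1},{"dx":0.0265,"dy":-0.0245,"dz":0,"wx":0,"wy":0,"wz":0,"grip":-1},{"dx":0.0265,"dy":-0.0245,"dz":0,"wx":0,"wy":0,"wz":0,"grip":-1},{"dx":0.0265,"dy":-0.0245,"dz":0,"wx":0,"wy":0,"wz":0,"grip":-1},{"dx":0.0265,"dy":-0.0245,"dz":0,"wx":0,"wy":0,"wz":0,"grip":-1},{"dx":0.0265,"dy":-0.0245,"dz":0,"wx":0,"wy":0,"wz":0,"grip":-1},{"dx":0.0265,"dy":-0.0245,"dz":0,"wx":0,"wy":0,"wz":0,"grip":-1},{"dx":0.0265,"dy":-0.0245,"dz":0,"wx":0,"wy":0,"wz":0,"grip":-1},{"dx":0,"dy":0,"dz":0,"wx":0,"wy":0,"wz":0,"grip":-1},{"dx":0,"dy":0,"dz":0,"wx":0,"wy":0,"wz":0,"grip":-1}]' 30
```

```text
time_s: 1.1
ee_pos: [470.3, 317.2, 213.5]
ee_rot: [-180.0, -0.1, 153.2]
force: [-0.8, -0.6, 0.0]
gripper_width: 91.8
```

```bash
python3 -m jog '[{"dx":0,"dy":0,"dz":-0.018,"wx":0,"wy":0,"wz":0,"grip":-1},{"dx":0,"dy":0,"dz":-0.018,"wx":0,"wy":0,"wz":0,"grip":-1},{"dx":0,"dy":0,"dz":-0.018,"wx":0,"wy":0,"wz":0,"grip":-1},{"dx":0,"dy":0,"dz":-0.018,"wx":0,"wy":0,"wz":0,"grip":-0.5},{"dx":0,"dy":0,"dz":0,"wx":0,"wy":0,"wz":0,"grip":0.2},{"dx":0,"dy":0,"dz":0,"wx":0,"wy":0,"wz":0,"grip":0.4},{"dx":0,"dy":0,"dz":0,"wx":0,"wy":0,"wz":0,"grip":1},{"dx":0,"dy":0,"dz":0,"wx":0,"wy":0,"wz":0,"grip":1},{"dx":0,"dy":0,"dz":0,"wx":0,"wy":0,"wz":0,"grip":1},{"dx":0,"dy":0,"dz":0,"wx":0,"wy":0,"wz":0,"grip":1}]' 30
```

```text
time_s: 2.1
ee_pos: [470.5, 317.9, 142.5]
ee_rot: [180.0, 0.0, 153.3]
force: [-0.4, 0.4, -0.9]
gripper_width: 38.3
```

```bash
python3 -m jog '[{"dx":0,"dy":0,"dz":0,"wx":0,"wy":0,"wz":0,"grip":1},{"dx":0,"dy":0,"dz":0,"wx":0,"wy":0,"wz":0,"grip":1},{"dx":0,"dy":0,"dz":0,"wx":0,"wy":0,"wz":0,"grip":1}]' 30
```

```text
time_s: 2.4
ee_pos: [470.4, 317.9, 142.1]
ee_rot: [180.0, 0.0, 153.3]
force: [-1.0, 1.2, 0.9]
gripper_width: 21.3
```

```bash
python3 -m jog '[{"dx":0,"dy":0,"dz":0.02,"wx":0,"wy":0,"wz":0,"grip":1},{"dx":0,"dy":0,"dz":0.04,"wx":0,"wy":0,"wz":0,"grip":1},{"dx":0,"dy":0,"dz":0.04,"wx":0,"wy":0,"wz":0,"grip":1},{"dx":0,"dy":0,"dz":0.02,"wx":0,"wy":0,"wz":0,"grip":1},{"dx":0.003,"dy":-0.03,"dz":0,"wx":0,"wy":0,"wz":0,"grip":1},{"dx":0.004,"dy":-0.04,"dz":0,"wx":0,"wy":0,"wz":0,"grip":1},{"dx":0.004,"dy":-0.04,"dz":0,"wx":0,"wy":0,"wz":0,"grip":1},{"dx":0.004,"dy":-0.04,"dz":0,"wx":0,"wy":0,"wz":0,"grip":1},{"dx":0.004,"dy":-0.04,"dz":0,"wx":0,"wy":0,"wz":0,"grip":1},{"dx":0.004,"dy":-0.04,"dz":0,"wx":0,"wy":0,"wz":0,"grip":1}]' && python3 -m jog '[{"dx":0.004,"dy":-0.04,"dz":0,"wx":0,"wy":0,"wz":0,"grip":1},{"dx":0.004,"dy":-0.03,"dz":0,"wx":0,"wy":0,"wz":0,"grip":1},{"dx":0.0,"dy":-0.0126,"dz":0,"wx":0,"wy":0,"wz":0,"grip":1},{"dx":0,"dy":0,"dz":-0.04,"wx":0,"wy":0,"wz":0,"grip":1},{"dx":0,"dy":0,"dz":-0.04,"wx":0,"wy":0,"wz":0,"grip":1},{"dx":0,"dy":0,"dz":-0.02,"wx":0,"wy":0,"wz":0,"grip":1},{"dx":0,"dy":0,"dz":0,"wx":0,"wy":0,"wz":0,"grip":1},{"dx":0,"dy":0,"dz":0,"wx":0,"wy":0,"wz":0,"grip":1}]'
python3 - <<'E'
from workcell import env
import cv2,numpy as np
from h import *
f=env.grab_frame("side")[:,:,::-1]; cv2.imwrite("side1raw.png",f)
g=env.grab_frame("top")[:,:,::-1]; cv2.imwrite("top1raw.png",g)
s=env.state();print(s["ee_pos"],s["force"])
p=s["ee_pos"]-[0,0,125.3]
print("pred tip px",proj("side",p),proj("top",p),"seam",proj("side",place((517.3,47.7,-14.22),[(-18,-45,9),(-18,40,9),(40,40,9)])))
def up(f,x0,y0,w,h,s):
    i=cv2.resize(f[y0:y0+h,x0:x0+w],None,fx=s,fy=s,interpolation=cv2.INTER_CUBIC)
    for k in range(w):
        if (x0+k)%10==0: cv2.putText(i,str(x0+k),(k*s-6,10),0,.35,(0,0,255),1)
    for k in range(h):
        if (y0+k)%10==0: cv2.putText(i,str(y0+k),(0,k*s+s//2+4),0,.35,(0,0,255),1)
    return i
a=up(f,245,130,66,100,6); b=up(g,210,145,66,100,6)
cv2.imwrite("pics/probe1.png",np.hstack([a,b]))
E
```

```text
time_s: 3.4
ee_pos: [492.9, 86.1, 261.8]
ee_rot: [-180.0, -0.0, 153.3]
force: [-0.0, 0.9, -0.7]
gripper_width: 21.2
time_s: 4.2
ee_pos: [501.6, 5.6, 162.5]
ee_rot: [180.0, 0.0, 153.3]
force: [0.3, -0.3, 0.1]
gripper_width: 21.3
[502.44992522   5.47334521 163.57246061] [ 0.06874875 -0.04283483 -1.10872623]
pred tip px [[275.21550439 204.2086623 ]] [[257.67461378 180.83995635]] seam [[269.94128195 212.26359919]
 [267.747529   192.7774002 ]
 [287.27582211 192.15579497]]
```

View pics/probe1.png

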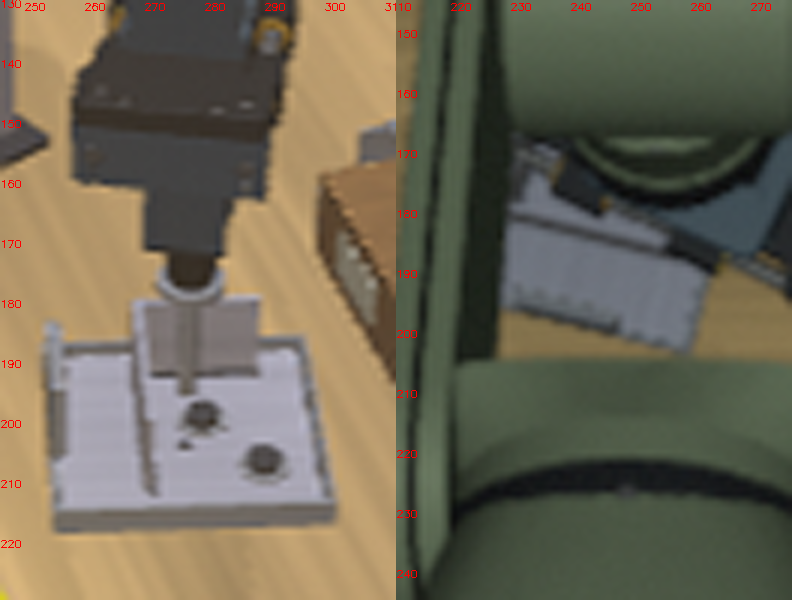

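The side view shows the tip end at about (275.3, 203.5) px, against a predicted (275.2, 204.2). So the stylus is seated as expected in the grip; the top view is blocked by the arm. I'll refine the legs' position by light touches, averaging the noisy force.

```bash
cat > sense.py <<'E'
from workcell import env
import numpy as np,sys
n=int(sys.argv[1]) if len(sys.argv)>1 else 6
F=[];P=[]
for _ in range(n):
    env.grab_frame("side"); s=env.state();F.append(s["force"]);P.append(s["ee_pos"])
F=np.array(F);f=F.mean(0);a=np.radians(-14.25);c,s_=np.cos(a),np.sin(a)
print(s["time_s"],"F local x,y,z",np.round([c*f[0]+s_*f[1],-s_*f[0]+c*f[1],f[2]],2),"sd",F.std(0).round(2),"ee",np.mean(P,0).round(2))
E
python3 -m jog '[{"dx":0.003,"dy":0.023,"dz":0,"wx":0,"wy":0,"wz":0,"grip":1},{"dx":0.003,"dy":0.0227,"dz":0,"wx":0,"wy":0,"wz":0,"grip":1},{"dx":0,"dy":0,"dz":-0.0125,"wx":0,"wy":0,"wz":0,"grip":1},{"dx":0,"dy":0,"dz":-0.0125,"wx":0,"wy":0,"wz":0,"grip":1},{"dx":0,"dy":0,"dz":0,"wx":0,"wy":0,"wz":0,"grip":1},{"dx":0,"dy":0,"dz":0,"wx":0,"wy":0,"wz":0,"grip":1}]'; python3 sense.py 10
python3 -m jog '[{"dx":-0.00194,"dy":0.0005,"dz":0,"wx":0,"wy":0,"wz":0,"grip":1},{"dx":0,"dy":0,"dz":0,"wx":0,"wy":0,"wz":0,"grip":1}]' >/dev/null; python3 sense.py
python3 -m jog '[{"dx":-0.00097,"dy":0.00025,"dz":0,"wx":0,"wy":0,"wz":0,"grip":1}]' >/dev/null; python3 sense.py
```

```text
time_s: 4.9
ee_pos: [508.0, 51.0, 138.1]
ee_rot: [179.9, 0.1, 153.3]
force: [-0.8, -0.1, -0.9]
gripper_width: 21.6
5.4 F local x,y,z [-0.07 -0.31 -0.49] sd [0.49 0.42 0.46] ee [507.69  50.82 137.67]
5.9 F local x,y,z [-0.12 -0.15 -0.56] sd [0.21 0.54 0.32] ee [505.27  51.36 136.95]
6.3 F local x,y,z [-0.31 -0.32 -0.74] sd [0.51 0.42 0.29] ee [504.27  51.61 136.97]
```

```bash
python3 -m jog '[{"dx":-0.00097,"dy":0.00025,"dz":0,"wx":0,"wy":0,"wz":0,"grip":1}]' >/dev/null; python3 sense.py 8
python3 -m jog '[{"dx":-0.00097,"dy":0.00025,"dz":0,"wx":0,"wy":0,"wz":0,"grip":1}]' >/dev/null; python3 sense.py 8
python3 -m jog '[{"dx":-0.00097,"dy":0.00025,"dz":0,"wx":0,"wy":0,"wz":0,"grip":1}]' >/dev/null; python3 sense.py 8
```

```text
6.8 F local x,y,z [ 0.67  0.26 -0.94] sd [0.52 0.28 0.21] ee [503.52  51.85 137.03]
7.3 F local x,y,z [ 1.18  0.52 -1.32] sd [0.5  0.25 0.53] ee [502.62  52.1  137.04]
7.8 F local x,y,z [ 2.24  0.04 -1.31] sd [0.25 0.46 0.41] ee [501.72  52.36 137.06]
```

```bash
python3 -m jog '[{"dx":0.00485,"dy":-0.00123,"dz":0,"wx":0,"wy":0,"wz":0,"grip":1},{"dx":0.01,"dy":0.0145,"dz":0,"wx":0,"wy":0,"wz":0,"grip":1},{"dx":0.00975,"dy":0.01453,"dz":0,"wx":0,"wy":0,"wz":0,"grip":1},{"dx":0.0005,"dy":0.00194,"dz":0,"wx":0,"wy":0,"wz":0,"grip":1},{"dx":0,"dy":0,"dz":0,"wx":0,"wy":0,"wz":0,"grip":1}]'>/dev/null; python3 sense.py 8
for i in 36; do python3 -m jog '[{"dx":0.00025,"dy":0.00097,"dz":0,"wx":0,"wy":0,"wz":0,"grip":1}]' >/dev/null; python3 sense.py 8; done
python3 -m jog '[{"dx":0.00025,"dy":0.00097,"dz":0,"wx":0,"wy":0,"wz":0,"grip":1}]' >/dev/null; python3 sense.py 8
python3 -m jog '[{"dx":0.00025,"dy":0.00097,"dz":0,"wx":0,"wy":0,"wz":0,"grip":1}]' >/dev/null; python3 sense.py 8
```

```text
8.7 F local x,y,z [-0.05 -0.19 -0.89] sd [0.66 0.57 0.6 ] ee [526.2   82.01 136.89]
9.2 F local x,y,z [-0.02  0.06 -0.59] sd [0.39 0.51 0.63] ee [526.79  83.06 137.01]
9.7 F local x,y,z [ 0.17  0.15 -0.98] sd [0.39 0.59 0.33] ee [527.06  84.09 136.97]
10.2 F local x,y,z [ 0.01 -1.19 -0.88] sd [0.55 0.25 0.35] ee [527.19  84.79 136.95]
```

```bash
python3 -m jog '[{"dx":-0.01263,"dy":-0.00505,"dz":0,"wx":0,"wy":0,"wz":0,"grip":1},{"dx":-0.006,"dy":-0.02375,"dz":0,"wx":0,"wy":0,"wz":0,"grip":1},{"dx":-0.006,"dy":-0.0235,"dz":0,"wx":0,"wy":0,"wz":0,"grip":1},{"dx":-0.00597,"dy":-0.0235,"dz":0,"wx":0,"wy":0,"wz":0,"grip":1},{"dx":-0.00194,"dy":0.0005,"dz":0,"wx":0,"wy":0,"wz":0,"grip":1},{"dx":0,"dy":0,"dz":0,"wx":0,"wy":0,"wz":0,"grip":1}]'>/dev/null; python3 sense.py 8
python3 -m jog '[{"dx":-0.00097,"dy":0.00025,"dz":0,"wx":0,"wy":0,"wz":0,"grip":1}]' >/dev/null; python3 sense.py 8
python3 -m jog '[{"dx":-0.00097,"dy":0.00025,"dz":0,"wx":0,"wy":0,"wz":0,"grip":1}]' >/dev/null; python3 sense.py 8
python3 -m jog '[{"dx":-0.00097,"dy":0.00025,"dz":0,"wx":0,"wy":0,"wz":0,"grip":1}]' >/dev/null; python3 sense.py 8
```

```text
11.2 F local x,y,z [ 0.11  0.03 -0.65] sd [0.33 0.54 0.34] ee [494.81  10.36 137.  ]
11.7 F local x,y,z [-0.06  0.29 -0.97] sd [0.45 0.31 0.43] ee [493.74  10.02 136.96]
12.2 F local x,y,z [-0.08 -0.4  -0.75] sd [0.66 0.76 0.5 ] ee [492.74  10.2  136.98]
12.7 F local x,y,z [ 0.01 -0.15 -0.59] sd [0.5  0.58 0.45] ee [491.78  10.46 136.97]
```

```bash
python3 -m jog '[{"dx":-0.00097,"dy":0.00025,"dz":0,"wx":0,"wy":0,"wz":0,"grip":1}]' >/dev/null; python3 sense.py 8
python3 -m jog '[{"dx":-0.00097,"dy":0.00025,"dz":0,"wx":0,"wy":0,"wz":0,"grip":1}]' >/dev/null; python3 sense.py 8
```

```text
13.2 F local x,y,z [ 1.09 -0.01 -1.21] sd [0.44 0.68 0.5 ] ee [491.19  10.65 137.06]
13.7 F local x,y,z [ 1.71  0.17 -1.01] sd [0.24 0.65 0.18] ee [490.09  10.99 137.06]
```

```bash
python3 -m jog '[{"dx":0.00678,"dy":-0.00172,"dz":0,"wx":0,"wy":0,"wz":0,"grip":1},{"dx":0.005,"dy":0.02,"dz":0,"wx":0,"wy":0,"wz":0,"grip":1},{"dx":0.005,"dy":0.02,"dz":0,"wx":0,"wy":0,"wz":0,"grip":1},{"dx":0.0055,"dy":0.02106,"dz":0,"wx":0,"wy":0,"wz":0,"grip":1},{"dx":-0.00194,"dy":0.0005,"dz":0,"wx":0,"wy":0,"wz":0,"grip":1},{"dx":0,"dy":0,"dz":0,"wx":0,"wy":0,"wz":0,"grip":1}]'>/dev/null; python3 sense.py 8
python3 -m jog '[{"dx":-0.00097,"dy":0.00025,"dz":0,"wx":0,"wy":0,"wz":0,"grip":1}]' >/dev/null; python3 sense.py 8
python3 -m jog '[{"dx":-0.00097,"dy":0.00025,"dz":0,"wx":0,"wy":0,"wz":0,"grip":1}]' >/dev/null; python3 sense.py 8
python3 -m jog '[{"dx":-0.00097,"dy":0.00025,"dz":0,"wx":0,"wy":0,"wz":0,"grip":1}]' >/dev/null; python3 sense.py 8
```

```text
14.7 F local x,y,z [-0.11 -0.21 -0.74] sd [0.61 0.52 0.23] ee [509.94  70.2  136.9 ]
15.2 F local x,y,z [-0.03 -0.13 -0.53] sd [0.56 0.24 0.38] ee [509.2   71.01 136.99]
15.7 F local x,y,z [-0.33 -0.06 -0.94] sd [0.57 0.27 0.56] ee [508.23  71.31 136.96]
16.2 F local x,y,z [ 0.21  0.12 -0.94] sd [0.39 0.24 0.23] ee [507.27  71.56 136.97]
```

```bash
python3 -m jog '[{"dx":0.00291,"dy":-0.00074,"dz":0,"wx":0,"wy":0,"wz":0,"grip":1},{"dx":-0.0055,"dy":-0.02148,"dz":0,"wx":0,"wy":0,"wz":0,"grip":1},{"dx":-0.0053,"dy":-0.021,"dz":0,"wx":0,"wy":0,"wz":0,"grip":1},{"dx":-0.00533,"dy":-0.021,"dz":0,"wx":0,"wy":0,"wz":0,"grip":1},{"dx":-0.0016,"dy":0.0004,"dz":0,"wx":0,"wy":0,"wz":0,"grip":1},{"dx":-0.0016,"dy":0.00041,"dz":0,"wx":0,"wy":0,"wz":0,"grip":1},{"dx":0,"dy":0,"dz":-0.0025,"wx":0,"wy":0,"wz":0,"grip":1},{"dx":0,"dy":0,"dz":-0.0025,"wx":0,"wy":0,"wz":0,"grip":1},{"dx":0,"dy":0,"dz":-0.002,"wx":0,"wy":0,"wz":0,"grip":1}]'; python3 sense.py 16
```

```text
time_s: 17.1
ee_pos: [491.2, 8.8, 129.8]
ee_rot: [180.0, 0.0, 153.4]
force: [-0.1, 1.3, 1.0]
gripper_width: 22.1
17.9 F local x,y,z [0.33 0.41 0.32] sd [0.34 0.31 0.46] ee [491.04   8.29 129.99]
```

```bash
python3 -m jog '[{"dx":0.00049,"dy":0.00194,"dz":0,"wx":0,"wy":0,"wz":0,"grip":1},{"dx":0.00049,"dy":0.00194,"dz":0,"wx":0,"wy":0,"wz":0,"grip":1},{"dx":0.00049,"dy":0.00194,"dz":0,"wx":0,"wy":0,"wz":0,"grip":1},{"dx":0.00049,"dy":0.00194,"dz":0,"wx":0,"wy":0,"wz":0,"grip":1},{"dx":0.00049,"dy":0.00194,"dz":0,"wx":0,"wy":0,"wz":0,"grip":1},{"dx":0.00049,"dy":0.00194,"dz":0,"wx":0,"wy":0,"wz":0,"grip":1},{"dx":0.00049,"dy":0.00194,"dz":0,"wx":0,"wy":0,"wz":0,"grip":1},{"dx":0.00049,"dy":0.00194,"dz":0,"wx":0,"wy":0,"wz":0,"grip":1},{"dx":0.00049,"dy":0.00194,"dz":0,"wx":0,"wy":0,"wz":0,"grip":1},{"dx":0.00049,"dy":0.00194,"dz":0,"wx":0,"wy":0,"wz":0,"grip":1}]'; python3 sense.py 8
```

```text
time_s: 18.9
ee_pos: [495.8, 27.7, 130.0]
ee_rot: [180.0, -0.0, 153.3]
force: [-0.2, -0.5, 0.5]
gripper_width: 21.5
19.3 F local x,y,z [-0.02  0.76  0.56] sd [0.4  0.49 0.24] ee [495.94  27.83 130.01]
```

```bash
python3 -m jog '[{"dx":0.00029,"dy":0.00194,"dz":0.0005,"wx":0,"wy":0,"wz":0,"grip":1},{"dx":0.00029,"dy":0.00194,"dz":0.0005,"wx":0,"wy":0,"wz":0,"grip":1},{"dx":0.00049,"dy":0.00194,"dz":0,"wx":0,"wy":0,"wz":0,"grip":1},{"dx":0.00049,"dy":0.00194,"dz":0,"wx":0,"wy":0,"wz":0,"grip":1},{"dx":0.00049,"dy":0.00194,"dz":0,"wx":0,"wy":0,"wz":0,"grip":1},{"dx":0.00049,"dy":0.00194,"dz":0,"wx":0,"wy":0,"wz":0,"grip":1},{"dx":0.00049,"dy":0.00194,"dz":0,"wx":0,"wy":0,"wz":0,"grip":1},{"dx":0.00049,"dy":0.00194,"dz":0,"wx":0,"wy":0,"wz":0,"grip":1},{"dx":0.00049,"dy":0.00194,"dz":0,"wx":0,"wy":0,"wz":0,"grip":1},{"dx":0.00049,"dy":0.00194,"dz":0,"wx":0,"wy":0,"wz":0,"grip":1}]'; python3 sense.py 10
```

```text
time_s: 20.3
ee_pos: [500.3, 47.1, 131.0]
ee_rot: [180.0, -0.0, 153.3]
force: [0.1, -0.1, -0.3]
gripper_width: 21.3
20.8 F local x,y,z [-0.1   0.42  0.19] sd [0.48 0.5  0.42] ee [500.42  47.18 131.01]
```

```bash
python3 -m jog '[{"dx":0.00029,"dy":0.00199,"dz":0,"wx":0,"wy":0,"wz":0,"grip":1},{"dx":0.00029,"dy":0.00199,"dz":0,"wx":0,"wy":0,"wz":0,"grip":1},{"dx":0.00049,"dy":0.00194,"dz":0,"wx":0,"wy":0,"wz":0,"grip":1},{"dx":0.00049,"dy":0.00194,"dz":0,"wx":0,"wy":0,"wz":0,"grip":1},{"dx":0.00049,"dy":0.00194,"dz":0,"wx":0,"wy":0,"wz":0,"grip":1},{"dx":0.00049,"dy":0.00194,"dz":0,"wx":0,"wy":0,"wz":0,"grip":1},{"dx":0.00049,"dy":0.00194,"dz":0,"wx":0,"wy":0,"wz":0,"grip":1},{"dx":0.00049,"dy":0.00194,"dz":0,"wx":0,"wy":0,"wz":0,"grip":1},{"dx":0.00049,"dy":0.00194,"dz":0,"wx":0,"wy":0,"wz":0,"grip":1},{"dx":0.00049,"dy":0.00194,"dz":0,"wx":0,"wy":0,"wz":0,"grip":1}]'; python3 sense.py 10
```

```text
time_s: 21.8
ee_pos: [505.0, 66.5, 131.0]
ee_rot: [180.0, 0.0, 153.3]
force: [1.9, -1.6, -0.5]
gripper_width: 21.6Traceback (most recent call last):
  File "sense.py", line 6, in <module>
    env.grab_frame("side"); s=env.state();F.append(s["force"]);P.append(s["ee_pos"])
    ~~~~~~~~~~~~~~^^^^^^^^
ValueError: 200 camera calls are used up
```

The camera calls are used up: my force averaging consumed them. From here I rely on the fitted poses and on force readings from the moves.

```bash
python3 -m jog '[{"dx":0.00059,"dy":0.00194,"dz":0,"wx":0,"wy":0,"wz":0,"grip":1},{"dx":0.00059,"dy":0.00194,"dz":0,"wx":0,"wy":0,"wz":0,"grip":1},{"dx":0.00049,"dy":0.00194,"dz":0,"wx":0,"wy":0,"wz":0,"grip":1},{"dx":0.00049,"dy":0.00194,"dz":0,"wx":0,"wy":0,"wz":0,"grip":1},{"dx":0.00049,"dy":0.00194,"dz":0,"wx":0,"wy":0,"wz":0,"grip":1},{"dx":0.00049,"dy":0.00194,"dz":0,"wx":0,"wy":0,"wz":0,"grip":1},{"dx":0.00049,"dy":0.00194,"dz":0,"wx":0,"wy":0,"wz":0,"grip":1},{"dx":0.00049,"dy":0.00194,"dz":0,"wx":0,"wy":0,"wz":0,"grip":1},{"dx":0.00049,"dy":0.00194,"dz":0,"wx":0,"wy":0,"wz":0,"grip":1},{"dx":0.00049,"dy":0.00194,"dz":0,"wx":0,"wy":0,"wz":0,"grip":1}]'
for i in 1 2 3; do python3 -m jog '[{"dx":0,"dy":0,"dz":0,"wx":0,"wy":0,"wz":0,"grip":1}]' | grep -E 'force|pos'; done
```

```text
time_s: 23.0
ee_pos: [510.0, 85.9, 131.0]
ee_rot: [180.0, 0.0, 153.3]
force: [2.0, -1.7, -0.5]
gripper_width: 21.5
ee_pos: [510.2, 86.2, 131.0]
force: [1.7, -1.3, -0.2]
ee_pos: [510.1, 86.2, 131.0]
force: [1.9, -1.8, -0.3]
ee_pos: [510.1, 86.1, 131.0]
force: [1.8, -1.6, -0.0]
```

```bash
python3 -m jog '[{"dx":0.0005,"dy":0.0012,"dz":-0.0003,"wx":0,"wy":0,"wz":0,"grip":1},{"dx":0.0005,"dy":0.0012,"dz":-0.0003,"wx":0,"wy":0,"wz":0,"grip":1}]'
for i in 1 2 3; do python3 -m jog '[{"dx":0,"dy":0,"dz":0,"wx":0,"wy":0,"wz":0,"grip":1}]' | grep -E 'force|pos'; done
```

```text
time_s: 23.5
ee_pos: [510.8, 88.1, 130.4]
ee_rot: [-180.0, -0.0, 153.3]
force: [1.5, -3.3, 1.1]
gripper_width: 21.3
ee_pos: [510.8, 88.3, 130.3]
force: [1.0, -1.8, 1.1]
ee_pos: [510.8, 88.3, 130.3]
force: [1.4, -1.0, 0.1]
ee_pos: [510.8, 88.3, 130.3]
force: [1.2, -1.4, 0.5]
```

```bash
python3 -m jog '[{"dx":0.0002,"dy":0.0006,"dz":0.0004,"wx":0,"wy":0,"wz":0,"grip":1}]'
for i in 1 2 3; do python3 -m jog '[{"dx":0,"dy":0,"dz":0,"wx":0,"wy":0,"wz":0,"grip":1}]' | grep -E 'force|pos'; done
```

```text
time_s: 23.9
ee_pos: [510.9, 88.7, 130.6]
ee_rot: [-180.0, -0.0, 153.3]
force: [1.2, -2.6, -0.6]
gripper_width: 21.5
ee_pos: [511.0, 88.9, 130.7]
force: [1.5, -2.4, 0.0]
ee_pos: [511.0, 88.9, 130.7]
force: [1.6, -2.3, 1.1]
ee_pos: [511.0, 88.9, 130.7]
force: [1.9, -1.6, -1.2]
```

```bash
python3 -m jog '[{"dx":0.00188,"dy":-0.00069,"dz":0,"wx":0,"wy":0,"wz":0,"grip":1},{"dx":0.00194,"dy":-0.00049,"dz":0,"wx":0,"wy":0,"wz":0,"grip":1},{"dx":0.00194,"dy":-0.00049,"dz":0,"wx":0,"wy":0,"wz":0,"grip":1},{"dx":0.00194,"dy":-0.00049,"dz":0,"wx":0,"wy":0,"wz":0,"grip":1},{"dx":0.00194,"dy":-0.00049,"dz":0,"wx":0,"wy":0,"wz":0,"grip":1},{"dx":0.00194,"dy":-0.00049,"dz":0,"wx":0,"wy":0,"wz":0,"grip":1},{"dx":0.00194,"dy":-0.00049,"dz":0,"wx":0,"wy":0,"wz":0,"grip":1},{"dx":0.00194,"dy":-0.00049,"dz":0,"wx":0,"wy":0,"wz":0,"grip":1},{"dx":0.00194,"dy":-0.00049,"dz":0,"wx":0,"wy":0,"wz":0,"grip":1},{"dx":0.00194,"dy":-0.00049,"dz":0,"wx":0,"wy":0,"wz":0,"grip":1}]'
for i in 1 2 3; do python3 -m jog '[{"dx":0,"dy":0,"dz":0,"wx":0,"wy":0,"wz":0,"grip":1}]' | grep -E 'force|pos'; done
```

```text
time_s: 25.2
ee_pos: [530.5, 83.6, 130.7]
ee_rot: [-180.0, -0.0, 153.3]
force: [-0.6, -0.4, 0.1]
gripper_width: 21.5
ee_pos: [530.9, 83.6, 130.8]
force: [-0.5, -2.1, -0.1]
ee_pos: [530.8, 83.6, 130.8]
force: [-0.4, -0.9, -0.1]
ee_pos: [530.7, 83.6, 130.8]
force: [-0.3, -1.5, -0.8]
```

```bash
python3 -m jog '[{"dx":0.00194,"dy":-0.00049,"dz":0,"wx":0,"wy":0,"wz":0,"grip":1},{"dx":0.00194,"dy":-0.00049,"dz":-0.0002,"wx":0,"wy":0,"wz":0,"grip":1},{"dx":0.00194,"dy":-0.00049,"dz":-0.0002,"wx":0,"wy":0,"wz":0,"grip":1},{"dx":0.00194,"dy":-0.00049,"dz":0,"wx":0,"wy":0,"wz":0,"grip":1},{"dx":0.00194,"dy":-0.00049,"dz":0,"wx":0,"wy":0,"wz":0,"grip":1},{"dx":0.00194,"dy":-0.00049,"dz":0,"wx":0,"wy":0,"wz":0,"grip":1},{"dx":0.00194,"dy":-0.00049,"dz":0,"wx":0,"wy":0,"wz":0,"grip":1},{"dx":0.00194,"dy":-0.00049,"dz":0,"wx":0,"wy":0,"wz":0,"grip":1},{"dx":0.00194,"dy":-0.00049,"dz":0,"wx":0,"wy":0,"wz":0,"grip":1},{"dx":0.00194,"dy":-0.00049,"dz":0,"wx":0,"wy":0,"wz":0,"grip":1}]'
for i in 1 2 3; do python3 -m jog '[{"dx":0,"dy":0,"dz":0,"wx":0,"wy":0,"wz":0,"grip":1}]' | grep -E 'force|pos'; done
```

```text
time_s: 26.5
ee_pos: [550.0, 78.8, 130.4]
ee_rot: [180.0, -0.0, 153.3]
force: [-2.2, -1.4, -0.2]
gripper_width: 21.3
ee_pos: [550.3, 78.7, 130.4]
force: [-0.7, -1.3, 0.1]
ee_pos: [550.3, 78.8, 130.4]
force: [-0.9, -1.6, -1.5]
ee_pos: [550.2, 78.8, 130.4]
force: [0.2, -1.0, -0.6]
```

```bash
python3 -m jog '[{"dx":0.00194,"dy":-0.00049,"dz":0,"wx":0,"wy":0,"wz":0,"grip":1},{"dx":0.00194,"dy":-0.00049,"dz":0,"wx":0,"wy":0,"wz":0,"grip":1},{"dx":0.00194,"dy":-0.00049,"dz":0,"wx":0,"wy":0,"wz":0,"grip":1},{"dx":0.00194,"dy":-0.00049,"dz":0,"wx":0,"wy":0,"wz":0,"grip":1},{"dx":0.00194,"dy":-0.00049,"dz":0,"wx":0,"wy":0,"wz":0,"grip":1},{"dx":0.00194,"dy":-0.00049,"dz":0,"wx":0,"wy":0,"wz":0,"grip":1},{"dx":0.00194,"dy":-0.00049,"dz":0,"wx":0,"wy":0,"wz":0,"grip":1},{"dx":0.00194,"dy":-0.00049,"dz":0,"wx":0,"wy":0,"wz":0,"grip":1},{"dx":0.00097,"dy":-0.00025,"dz":0,"wx":0,"wy":0,"wz":0,"grip":1},{"dx":0,"dy":0,"dz":0,"wx":0,"wy":0,"wz":0,"grip":1}]'
for i in 1 2 3; do python3 -m jog '[{"dx":0,"dy":0,"dz":0,"wx":0,"wy":0,"wz":0,"grip":1}]' | grep -E 'force|pos'; done
```

```text
time_s: 27.8
ee_pos: [567.3, 75.0, 130.7]
ee_rot: [179.9, 0.1, 153.3]
force: [-0.6, 0.2, 0.3]
gripper_width: 21.6
ee_pos: [567.1, 74.9, 130.6]
force: [0.0, 0.2, 0.2]
ee_pos: [567.0, 74.9, 130.7]
force: [0.3, 1.0, 0.6]
ee_pos: [566.8, 74.9, 130.6]
force: [1.3, -0.2, 0.9]
```

```bash
python3 - <<'E'
import numpy as np
p=np.array([258.259+212+31+6,513.756-196-312.6+45.7,161.976-25.])
for n,d in [(1,(-1.94,.5)),(4,(-.97,.25)),(1,(4.85,-1.23)),(1,(19.75,29.03)),(1,(.5,1.94)),(3,(.25,.97)),(1,(-12.63,-5.05)),(1,(-17.97,-70.75)),(1,(-1.94,.5)),(5,(-.97,.25)),
 (1,(6.78,-1.72)),(1,(15.5,61.06)),(1,(-1.94,.5)),(3,(-.97,.25)),(1,(2.91,-.74)),(1,(-16.13,-63.48)),(1,(-3.2,.81)),(10,(.49,1.94)),(2,(.29,1.94)),(8,(.49,1.94)),(2,(.29,1.99)),(8,(.49,1.94)),(2,(.59,1.94)),(8,(.49,1.94)),(2,(.5,1.2)),(1,(.2,.6)),(1,(1.88,-.69)),(9,(1.94,-.49)),(10,(1.94,-.49)),(8,(1.94,-.49)),(1,(.97,-.25))]:
    p[:2]+=n*np.array(d)
p[2]+=-7+1-.6+.4-.4
print(p, np.array([470.259,317.756,141.976])-p)
E
python3 -m jog '[{"dx":0,"dy":0,"dz":0.01,"wx":0,"wy":0,"wz":0,"grip":1},{"dx":0,"dy":0,"dz":0.03,"wx":0,"wy":0,"wz":0,"grip":1},{"dx":0,"dy":0,"dz":0.04,"wx":0,"wy":0,"wz":0,"grip":1},{"dx":0,"dy":0,"dz":0.04,"wx":0,"wy":0,"wz":0,"grip":1},{"dx":0,"dy":0,"dz":0.012,"wx":0,"wy":0,"wz":0,"grip":1},{"dx":0,"dy":0,"dz":0,"wx":0,"wy":0,"wz":0,"grip":1},{"dx":0,"dy":0,"dz":0,"wx":0,"wy":0,"wz":0,"grip":1}]'
```

```text
[566.339  74.666 130.376] [-96.08 243.09  11.6 ]
time_s: 28.8
ee_pos: [565.4, 74.5, 260.9]
ee_rot: [-179.9, -0.1, 153.3]
force: [-0.7, -0.0, -2.9]
gripper_width: 21.6
```

```bash
python3 -m jog '[{"dx":-0.012,"dy":0.0304,"dz":0,"wx":0,"wy":0,"wz":0,"grip":1},{"dx":-0.012,"dy":0.0304,"dz":0,"wx":0,"wy":0,"wz":0,"grip":1},{"dx":-0.012,"dy":0.0304,"dz":0,"wx":0,"wy":0,"wz":0,"grip":1},{"dx":-0.012,"dy":0.0304,"dz":0,"wx":0,"wy":0,"wz":0,"grip":1},{"dx":-0.012,"dy":0.0304,"dz":0,"wx":0,"wy":0,"wz":0,"grip":1},{"dx":-0.012,"dy":0.0304,"dz":0,"wx":0,"wy":0,"wz":0,"grip":1},{"dx":-0.012,"dy":0.0304,"dz":0,"wx":0,"wy":0,"wz":0,"grip":1},{"dx":-0.01208,"dy":0.0303,"dz":0,"wx":0,"wy":0,"wz":0,"grip":1},{"dx":0,"dy":0,"dz":0,"wx":0,"wy":0,"wz":0,"grip":1},{"dx":0,"dy":0,"dz":0,"wx":0,"wy":0,"wz":0,"grip":1}]'
for i in 1 2 3 4; do python3 -m jog '[{"dx":0,"dy":0,"dz":0,"wx":0,"wy":0,"wz":0,"grip":1}]' | grep -E 'force|pos'; done
```

```text
time_s: 29.8
ee_pos: [469.2, 317.5, 260.1]
ee_rot: [-179.8, -0.1, 153.4]
force: [0.1, -0.2, -1.1]
gripper_width: 21.4
ee_pos: [470.1, 316.8, 261.0]
force: [0.3, 0.2, -0.5]
ee_pos: [470.5, 316.7, 261.7]
force: [-0.1, -0.9, -1.5]
ee_pos: [470.6, 316.9, 262.2]
force: [0.7, 0.2, 0.4]
ee_pos: [470.5, 317.2, 262.4]
force: [0.2, -0.2, -0.5]
```

```bash
python3 -m jog '[{"dx":0,"dy":0,"dz":0,"wx":0,"wy":0,"wz":0,"grip":1},{"dx":0,"dy":0,"dz":-0.01,"wx":0,"wy":0,"wz":0,"grip":1},{"dx":0,"dy":0,"dz":-0.015,"wx":0,"wy":0,"wz":0,"grip":1},{"dx":0,"dy":0,"dz":-0.015,"wx":0,"wy":0,"wz":0,"grip":1},{"dx":0,"dy":0,"dz":-0.015,"wx":0,"wy":0,"wz":0,"grip":1},{"dx":0,"dy":0,"dz":0,"wx":0,"wy":0,"wz":0,"grip":1}]'
python3 -m jog '[{"dx":0,"dy":0,"dz":-0.015,"wx":0,"wy":0,"wz":0,"grip":1},{"dx":0,"dy":0,"dz":-0.015,"wx":0,"wy":0,"wz":0,"grip":1},{"dx":0,"dy":0,"dz":-0.015,"wx":0,"wy":0,"wz":0,"grip":1},{"dx":0,"dy":0,"dz":-0.01,"wx":0,"wy":0,"wz":0,"grip":1},{"dx":0,"dy":0,"dz":-0.005,"wx":0,"wy":0,"wz":0,"grip":1},{"dx":0,"dy":0,"dz":0,"wx":0,"wy":0,"wz":0,"grip":1}]'
python3 -m jog '[{"dx":0,"dy":0,"dz":-0.003,"wx":0,"wy":0,"wz":0,"grip":1},{"dx":0,"dy":0,"dz":-0.002,"wx":0,"wy":0,"wz":0,"grip":1},{"dx":0,"dy":0,"dz":0,"wx":0,"wy":0,"wz":0,"grip":1},{"dx":0,"dy":0,"dz":0,"wx":0,"wy":0,"wz":0,"grip":1}]'
```

```text
time_s: 30.8
ee_pos: [468.8, 316.8, 204.6]
ee_rot: [-179.7, -0.2, 153.3]
force: [-1.1, -1.4, -1.4]
gripper_width: 21.6
time_s: 31.4
ee_pos: [470.2, 317.7, 147.1]
ee_rot: [-180.0, -0.0, 153.3]
force: [-1.7, -0.0, -1.0]
gripper_width: 21.6
time_s: 31.8
ee_pos: [470.4, 317.8, 142.6]
ee_rot: [180.0, 0.0, 153.3]
force: [-0.0, 1.6, -1.1]
gripper_width: 21.6
```

```bash
python3 -m jog '[{"dx":0,"dy":0,"dz":-0.0005,"wx":0,"wy":0,"wz":0,"grip":1},{"dx":0,"dy":0,"dz":0,"wx":0,"wy":0,"wz":0,"grip":0.4},{"dx":0,"dy":0,"dz":0,"wx":0,"wy":0,"wz":0,"grip":0},{"dx":0,"dy":0,"dz":0,"wx":0,"wy":0,"wz":0,"grip":0},{"dx":0,"dy":0,"dz":0,"wx":0,"wy":0,"wz":0,"grip":0},{"dx":0,"dy":0,"dz":0,"wx":0,"wy":0,"wz":0,"grip":0},{"dx":0,"dy":0,"dz":0,"wx":0,"wy":0,"wz":0,"grip":0}]'
```

```text
time_s: 32.5
ee_pos: [470.2, 317.8, 141.9]
ee_rot: [180.0, 0.0, 153.3]
force: [0.1, -1.0, 0.2]
gripper_width: 45.5
```

```bash
python3 -m jog '[{"dx":0,"dy":0,"dz":0.01,"wx":0,"wy":0,"wz":0,"grip":0},{"dx":0,"dy":0,"dz":0.025,"wx":0,"wy":0,"wz":0,"grip":0},{"dx":0,"dy":0,"dz":0.03,"wx":0,"wy":0,"wz":0,"grip":0},{"dx":0,"dy":0,"dz":0.03,"wx":0,"wy":0,"wz":0,"grip":0}]'
python3 -m jog '[{"dx":-0.00125,"dy":-0.0254,"dz":0,"wx":0,"wy":0,"wz":-0.13535,"grip":0.2},{"dx":-0.00125,"dy":-0.0254,"dz":0,"wx":0,"wy":0,"wz":-0.13535,"grip":0.2},{"dx":-0.00125,"dy":-0.0254,"dz":0,"wx":0,"wy":0,"wz":-0.13535,"grip":0.2},{"dx":-0.00125,"dy":-0.0254,"dz":0,"wx":0,"wy":0,"wz":-0.13535,"grip":0.2},{"dx":-0.00125,"dy":-0.0254,"dz":0,"wx":0,"wy":0,"wz":-0.13535,"grip":0.2},{"dx":-0.00125,"dy":-0.0254,"dz":0,"wx":0,"wy":0,"wz":-0.13535,"grip":0.2},{"dx":-0.00125,"dy":-0.0254,"dz":0,"wx":0,"wy":0,"wz":-0.13535,"grip":0.2},{"dx":-0.00125,"dy":-0.0254,"dz":0,"wx":0,"wy":0,"wz":-0.13535,"grip":0.2},{"dx":-0.00125,"dy":-0.0254,"dz":0,"wx":0,"wy":0,"wz":-0.13535,"grip":0.2},{"dx":-0.00125,"dy":-0.0254,"dz":0,"wx":0,"wy":0,"wz":-0.13535,"grip":0.2}]'
python3 -m jog '[{"dx":0,"dy":0,"dz":-0.04,"wx":0,"wy":0,"wz":0,"grip":0.2},{"dx":0,"dy":0,"dz":-0.04,"wx":0,"wy":0,"wz":0,"grip":0.2},{"dx":0,"dy":0,"dz":-0.04,"wx":0,"wy":0,"wz":0,"grip":0.2},{"dx":0,"dy":0,"dz":0,"wx":0,"wy":0,"wz":0,"grip":0.2},{"dx":0,"dy":0,"dz":0,"wx":0,"wy":0,"wz":0,"grip":0.2},{"dx":0,"dy":0,"dz":0,"wx":0,"wy":0,"wz":0,"grip":0.2}]'
```

```text
time_s: 32.9
ee_pos: [470.2, 317.7, 238.6]
ee_rot: [180.0, 0.0, 153.3]
force: [1.6, -0.3, 0.1]
gripper_width: 45.6
time_s: 33.9
ee_pos: [457.8, 62.8, 237.8]
ee_rot: [179.9, -0.0, 75.4]
force: [0.6, 0.6, 0.5]
gripper_width: 36.3
time_s: 34.5
ee_pos: [459.7, 64.1, 119.2]
ee_rot: [179.7, -0.1, 75.8]
force: [0.2, 0.2, 0.4]
gripper_width: 36.6
```

```bash
python3 -m jog '[{"dx":0,"dy":0,"dz":-0.01,"wx":0,"wy":0,"wz":0,"grip":0.2},{"dx":0,"dy":0,"dz":-0.015,"wx":0,"wy":0,"wz":0,"grip":0.2},{"dx":0,"dy":0,"dz":-0.015,"wx":0,"wy":0,"wz":0,"grip":0.2},{"dx":0,"dy":0,"dz":-0.01,"wx":0,"wy":0,"wz":0,"grip":0.2},{"dx":0,"dy":0,"dz":0,"wx":0,"wy":0,"wz":0,"grip":0.2},{"dx":0,"dy":0,"dz":0,"wx":0,"wy":0,"wz":0,"grip":0.2},{"dx":0,"dy":0,"dz":-0.006,"wx":0,"wy":0,"wz":0,"grip":0.2},{"dx":0,"dy":0,"dz":-0.006,"wx":0,"wy":0,"wz":0,"grip":0.2},{"dx":0,"dy":0,"dz":-0.006,"wx":0,"wy":0,"wz":0,"grip":0.2},{"dx":0,"dy":0,"dz":0,"wx":0,"wy":0,"wz":0,"grip":0.2}]'
```

```text
time_s: 35.5
ee_pos: [457.1, 63.7, 48.0]
ee_rot: [-179.9, 0.0, 75.8]
force: [-0.0, -0.3, 0.4]
gripper_width: 36.6
```

Commanded z is 48.9, with no contact around the tab. I'll go the last 21 mm down, then close.

```bash
python3 -m jog '[{"dx":0,"dy":0,"dz":-0.007,"wx":0,"wy":0,"wz":0,"grip":0.2},{"dx":0,"dy":0,"dz":-0.007,"wx":0,"wy":0,"wz":0,"grip":0.2},{"dx":0,"dy":0,"dz":-0.007,"wx":0,"wy":0,"wz":0,"grip":0.2},{"dx":0,"dy":0,"dz":0,"wx":0,"wy":0,"wz":0,"grip":0.2},{"dx":0,"dy":0,"dz":0,"wx":0,"wy":0,"wz":0,"grip":0.5},{"dx":0,"dy":0,"dz":0,"wx":0,"wy":0,"wz":0,"grip":0.7}]'
for i in 1 2; do python3 -m jog '[{"dx":0,"dy":0,"dz":0,"wx":0,"wy":0,"wz":0,"grip":1},{"dx":0,"dy":0,"dz":0,"wx":0,"wy":0,"wz":0,"grip":1},{"dx":0,"dy":0,"dz":0,"wx":0,"wy":0,"wz":0,"grip":1}]' 20; done
```

```text
time_s: 36.1
ee_pos: [458.0, 63.8, 28.0]
ee_rot: [180.0, -0.0, 75.8]
force: [0.1, 0.9, 0.1]
gripper_width: 23.3
time_s: 36.4
ee_pos: [458.1, 63.8, 28.1]
ee_rot: [179.9, -0.0, 75.8]
force: [0.1, -0.4, 1.0]
gripper_width: 7.6
time_s: 36.7
ee_pos: [458.1, 63.8, 28.1]
ee_rot: [179.9, -0.0, 75.8]
force: [0.6, 0.3, 2.5]
gripper_width: 7.9
```

```bash
python3 -m jog '[{"dx":0,"dy":-0.005,"dz":0,"wx":0,"wy":0,"wz":0,"grip":1},{"dx":0,"dy":-0.008,"dz":0,"wx":0,"wy":0,"wz":0,"grip":1},{"dx":0,"dy":-0.01,"dz":0,"wx":0,"wy":0,"wz":0,"grip":1},{"dx":0,"dy":-0.01,"dz":0,"wx":0,"wy":0,"wz":0,"grip":1},{"dx":0,"dy":-0.01,"dz":0,"wx":0,"wy":0,"wz":0,"grip":1},{"dx":0,"dy":-0.01,"dz":0,"wx":0,"wy":0,"wz":0,"grip":1},{"dx":0,"dy":-0.01,"dz":0,"wx":0,"wy":0,"wz":0,"grip":1},{"dx":0,"dy":-0.01,"dz":0,"wx":0,"wy":0,"wz":0,"grip":1},{"dx":0,"dy":-0.01,"dz":0,"wx":0,"wy":0,"wz":0,"grip":1},{"dx":0,"dy":-0.01,"dz":0,"wx":0,"wy":0,"wz":0,"grip":1}]' 40
python3 -m jog '[{"dx":0.0047,"dy":-0.01,"dz":0,"wx":0,"wy":0,"wz":0.0242,"grip":1},{"dx":0.0047,"dy":-0.01,"dz":0,"wx":0,"wy":0,"wz":0.0242,"grip":1},{"dx":0.0047,"dy":-0.01,"dz":0,"wx":0,"wy":0,"wz":0.0242,"grip":1},{"dx":0.0047,"dy":-0.01,"dz":0,"wx":0,"wy":0,"wz":0.0242,"grip":1},{"dx":0.0047,"dy":-0.01,"dz":0,"wx":0,"wy":0,"wz":0.0242,"grip":1},{"dx":0.0047,"dy":-0.01,"dz":0,"wx":0,"wy":0,"wz":0.0242,"grip":1},{"dx":0.0047,"dy":-0.008,"dz":0,"wx":0,"wy":0,"wz":0.0242,"grip":1},{"dx":0.0047,"dy":-0.005,"dz":0,"wx":0,"wy":0,"wz":0.0242,"grip":1},{"dx":0.0047,"dy":-0.0032,"dz":0,"wx":0,"wy":0,"wz":0.0242,"grip":1},{"dx":0,"dy":0,"dz":0,"wx":0,"wy":0,"wz":0,"grip":1}]'
python3 -m jog '[{"dx":0,"dy":0,"dz":0,"wx":0,"wy":0,"wz":0,"grip":1},{"dx":0,"dy":0,"dz":0,"wx":0,"wy":0,"wz":0,"grip":1},{"dx":0,"dy":0,"dz":0,"wx":0,"wy":0,"wz":0,"grip":1}]'
```

```text
time_s: 37.7
ee_pos: [457.6, -30.0, 28.1]
ee_rot: [180.0, -0.0, 75.7]
force: [0.1, 5.2, 5.7]
gripper_width: 8.0
time_s: 38.7
ee_pos: [497.1, -106.3, 28.1]
ee_rot: [-179.7, -0.0, 88.3]
force: [-6.2, 2.0, 11.4]
gripper_width: 8.2
time_s: 39.0
ee_pos: [497.2, -106.3, 28.1]
ee_rot: [-179.7, 0.0, 88.3]
force: [-6.5, 1.6, 10.8]
gripper_width: 7.5
```

```bash
python3 -m jog '[{"dx":0,"dy":0,"dz":0.0005,"wx":0,"wy":0,"wz":0,"grip":1},{"dx":0,"dy":0,"dz":0.0005,"wx":0,"wy":0,"wz":0,"grip":1},{"dx":0,"dy":0,"dz":0,"wx":0,"wy":0,"wz":0,"grip":1},{"dx":0,"dy":0,"dz":0,"wx":0,"wy":0,"wz":0,"grip":1},{"dx":0,"dy":0,"dz":0,"wx":0,"wy":0,"wz":0,"grip":1}]'; python3 -c "
from workcell import env
s=env.state();print(s['torque'],s['qpos'])"
```

```text
time_s: 39.5
ee_pos: [499.8, -105.8, 28.3]
ee_rot: [-180.0, 0.0, 88.2]
force: [-0.1, -0.4, -2.8]
gripper_width: 8.2
[-0.1388281   0.23493742  0.01246238] [-1.32304634e+01  2.38726162e+01  1.12139512e+02 -2.07204195e-02
  4.40270936e+01 -1.14334831e+01]
```

```bash
python3 -m jog '[{"dx":0.003,"dy":-0.0001,"dz":0,"wx":0,"wy":0,"wz":0,"grip":1},{"dx":0.006,"dy":-0.0002,"dz":0,"wx":0,"wy":0,"wz":0,"grip":1},{"dx":0.006,"dy":-0.0002,"dz":0,"wx":0,"wy":0,"wz":0,"grip":1},{"dx":0.006,"dy":-0.0002,"dz":0,"wx":0,"wy":0,"wz":0,"grip":1},{"dx":0.006,"dy":-0.0002,"dz":0,"wx":0,"wy":0,"wz":0,"grip":1},{"dx":0.003,"dy":-0.0001,"dz":0,"wx":0,"wy":0,"wz":0,"grip":1},{"dx":0,"dy":0,"dz":0,"wx":0,"wy":0,"wz":0,"grip":1}]'
python3 -m jog '[{"dx":0.003,"dy":-0.0001,"dz":0,"wx":0,"wy":0,"wz":0,"grip":1},{"dx":0.004,"dy":-0.0001,"dz":0,"wx":0,"wy":0,"wz":0,"grip":1},{"dx":0.004,"dy":-0.0001,"dz":0,"wx":0,"wy":0,"wz":0,"grip":1},{"dx":0.004,"dy":-0.0001,"dz":0,"wx":0,"wy":0,"wz":0,"grip":1},{"dx":0,"dy":0,"dz":0,"wx":0,"wy":0,"wz":0,"grip":1},{"dx":0,"dy":0,"dz":0,"wx":0,"wy":0,"wz":0,"grip":1}]'
```

```text
time_s: 40.2
ee_pos: [530.7, -106.4, 28.8]
ee_rot: [180.0, 0.0, 88.3]
force: [0.3, 0.1, -5.1]
gripper_width: 7.8
time_s: 40.8
ee_pos: [545.0, -106.8, 28.8]
ee_rot: [-180.0, -0.0, 88.2]
force: [0.3, -0.4, -4.7]
gripper_width: 7.9
```

```bash
python3 -m jog '[{"dx":0.004,"dy":-0.0001,"dz":0,"wx":0,"wy":0,"wz":0,"grip":1},{"dx":0.006,"dy":-0.0002,"dz":0,"wx":0,"wy":0,"wz":0,"grip":1},{"dx":0.006,"dy":-0.0002,"dz":0,"wx":0,"wy":0,"wz":0,"grip":1},{"dx":0.006,"dy":-0.0002,"dz":0,"wx":0,"wy":0,"wz":0,"grip":1},{"dx":0.006,"dy":-0.0002,"dz":0,"wx":0,"wy":0,"wz":0,"grip":1},{"dx":0,"dy":0,"dz":0,"wx":0,"wy":0,"wz":0,"grip":1}]'
python3 -m jog '[{"dx":0.006,"dy":-0.0002,"dz":0,"wx":0,"wy":0,"wz":0,"grip":1},{"dx":0.006,"dy":-0.0002,"dz":0,"wx":0,"wy":0,"wz":0,"grip":1},{"dx":0.006,"dy":-0.0002,"dz":0,"wx":0,"wy":0,"wz":0,"grip":1},{"dx":0.006,"dy":-0.0002,"dz":0,"wx":0,"wy":0,"wz":0,"grip":1},{"dx":0.004,"dy":-0.0001,"dz":0,"wx":0,"wy":0,"wz":0,"grip":1},{"dx":0,"dy":0,"dz":0,"wx":0,"wy":0,"wz":0,"grip":1},{"dx":0,"dy":0,"dz":0,"wx":0,"wy":0,"wz":0,"grip":1}]'
```

```text
time_s: 41.4
ee_pos: [574.4, -107.9, 28.9]
ee_rot: [179.9, 0.0, 88.2]
force: [0.7, 0.1, -3.8]
gripper_width: 7.5
time_s: 42.1
ee_pos: [600.8, -108.6, 28.7]
ee_rot: [-180.0, -0.0, 88.2]
force: [-0.2, -0.1, -5.5]
gripper_width: 8.0
```

```bash
python3 -m jog '[{"dx":0.006,"dy":-0.0002,"dz":0,"wx":0,"wy":0,"wz":0,"grip":1},{"dx":0.006,"dy":-0.0002,"dz":0,"wx":0,"wy":0,"wz":0,"grip":1},{"dx":0.006,"dy":-0.0002,"dz":0,"wx":0,"wy":0,"wz":0,"grip":1},{"dx":0.006,"dy":-0.0002,"dz":-0.0002,"wx":0,"wy":0,"wz":0,"grip":1},{"dx":0.006,"dy":-0.0001,"dz":-0.0003,"wx":0,"wy":0,"wz":0,"grip":1},{"dx":0,"dy":0,"dz":0,"wx":0,"wy":0,"wz":0,"grip":1},{"dx":0,"dy":0,"dz":0,"wx":0,"wy":0,"wz":0,"grip":1}]'
for i in 1 2 3; do python3 -m jog '[{"dx":0.001,"dy":0,"dz":0,"wx":0,"wy":0,"wz":0,"grip":1},{"dx":0.001,"dy":0,"dz":0,"wx":0,"wy":0,"wz":0,"grip":1},{"dx":0,"dy":0,"dz":0,"wx":0,"wy":0,"wz":0,"grip":1}]' | grep -E 'pos|force'; done
```

```text
time_s: 42.8
ee_pos: [631.3, -109.5, 28.3]
ee_rot: [180.0, -0.0, 88.2]
force: [0.2, -0.5, -5.1]
gripper_width: 7.8
ee_pos: [633.0, -109.5, 28.4]
force: [0.3, -0.1, -4.8]
ee_pos: [635.2, -109.5, 28.4]
force: [-0.2, 0.1, -5.0]
ee_pos: [637.3, -109.5, 28.3]
force: [0.3, 0.3, -5.0]
```

```bash
python3 -m jog '[{"dx":0.001,"dy":0,"dz":-0.0003,"wx":0,"wy":0,"wz":0,"grip":1},{"dx":0,"dy":0,"dz":0,"wx":0,"wy":0,"wz":0,"grip":1}]' | grep -E 'pos|force'; for i in 1 2 3; do python3 -m jog '[{"dx":0.001,"dy":0,"dz":0,"wx":0,"wy":0,"wz":0,"grip":1},{"dx":0,"dy":0,"dz":0,"wx":0,"wy":0,"wz":0,"grip":1}]' | grep -E 'pos|force'; done
```

```text
ee_pos: [638.3, -109.6, 28.2]
force: [-0.0, 0.7, -3.9]
ee_pos: [639.3, -109.5, 28.2]
force: [-0.0, 0.0, -3.7]
ee_pos: [640.3, -109.5, 28.2]
force: [-1.3, 0.3, -2.9]
ee_pos: [641.3, -109.5, 28.2]
force: [0.1, -0.8, -3.4]
```

```bash
for i in 1 2 3; do python3 -m jog '[{"dx":0.001,"dy":0,"dz":0,"wx":0,"wy":0,"wz":0,"grip":1},{"dx":0,"dy":0,"dz":0,"wx":0,"wy":0,"wz":0,"grip":1}]' | grep -E 'pos|force'; done
```

```text
ee_pos: [641.3, -109.5, 28.2]
force: [-5.4, 0.6, 0.2]
ee_pos: [641.4, -109.3, 28.3]
force: [-6.5, -0.1, 2.4]
ee_pos: [641.5, -109.2, 28.4]
force: [-10.0, 1.5, 3.9]
```

```bash
python3 -m jog '[{"dx":0.001,"dy":0,"dz":-0.0002,"wx":0,"wy":0,"wz":0,"grip":1},{"dx":0.001,"dy":0,"dz":0,"wx":0,"wy":0,"wz":0,"grip":1},{"dx":0,"dy":0,"dz":0,"wx":0,"wy":0,"wz":0,"grip":1}]' | grep -E 'pos|force'
python3 -m jog '[{"dx":-0.002,"dy":0,"dz":0,"wx":0,"wy":0,"wz":0,"grip":0.7},{"dx":-0.003,"dy":0,"dz":0,"wx":0,"wy":0,"wz":0,"grip":0.6},{"dx":0,"dy":0,"dz":0,"wx":0,"wy":0,"wz":0,"grip":0.6},{"dx":0,"dy":0,"dz":0,"wx":0,"wy":0,"wz":0,"grip":0.6},{"dx":0,"dy":0,"dz":0,"wx":0,"wy":0,"wz":0,"grip":0.6}]'
```

```text
ee_pos: [641.5, -109.1, 28.2]
force: [-14.5, 0.9, 8.4]
time_s: 45.9
ee_pos: [641.7, -109.6, 28.1]
ee_rot: [179.9, 0.0, 88.2]
force: [-0.0, -1.2, -0.4]
gripper_width: 18.1
```

```bash
python3 -m jog '[{"dx":0.002,"dy":0,"dz":0,"wx":0,"wy":0,"wz":0,"grip":0.6},{"dx":0.002,"dy":0,"dz":0,"wx":0,"wy":0,"wz":0,"grip":0.6},{"dx":0,"dy":0,"dz":0,"wx":0,"wy":0,"wz":0,"grip":0.6}]' | grep -E 'pos|force'
for i in 1 2 3 4; do python3 -m jog '[{"dx":0.001,"dy":0,"dz":0,"wx":0,"wy":0,"wz":0,"grip":0.6},{"dx":0,"dy":0,"dz":0,"wx":0,"wy":0,"wz":0,"grip":0.6}]' | grep -E 'pos|force'; done
```

```text
ee_pos: [645.6, -109.6, 27.8]
force: [0.1, 0.2, 0.6]
ee_pos: [646.2, -109.5, 27.8]
force: [0.2, 0.3, -0.0]
ee_pos: [646.6, -109.5, 27.8]
force: [-3.1, -0.4, 1.2]
ee_pos: [646.6, -109.5, 27.8]
force: [-4.6, 0.3, 2.6]
ee_pos: [646.5, -109.5, 27.8]
force: [-7.4, -0.8, 3.8]
```

```bash
for i in 1 2; do python3 -m jog '[{"dx":0.001,"dy":0,"dz":0,"wx":0,"wy":0,"wz":0,"grip":0.6},{"dx":0,"dy":0,"dz":0,"wx":0,"wy":0,"wz":0,"grip":0.6}]' | grep -E 'pos|force'; done
python3 -m jog '[{"dx":-0.005,"dy":0,"dz":0,"wx":0,"wy":0,"wz":0,"grip":0.6},{"dx":-0.0045,"dy":0,"dz":0,"wx":0,"wy":0,"wz":0,"grip":0.6},{"dx":0,"dy":0,"dz":0,"wx":0,"wy":0,"wz":0,"grip":0.4},{"dx":0,"dy":0,"dz":0,"wx":0,"wy":0,"wz":0,"grip":0.4},{"dx":0,"dy":0,"dz":0,"wx":0,"wy":0,"wz":0,"grip":0.4}]'
```

```text
ee_pos: [646.5, -109.5, 27.7]
force: [-9.7, -1.0, 6.1]
ee_pos: [646.5, -109.5, 27.7]
force: [-11.6, -1.3, 6.9]
time_s: 47.9
ee_pos: [642.1, -109.5, 28.0]
ee_rot: [179.9, 0.0, 88.2]
force: [-0.3, 0.8, 0.7]
gripper_width: 27.1
```

```bash
python3 -m jog '[{"dx":0,"dy":0,"dz":0.01,"wx":0,"wy":0,"wz":0,"grip":0.4},{"dx":0,"dy":0,"dz":0.02,"wx":0,"wy":0,"wz":0,"grip":0.4},{"dx":0,"dy":0,"dz":0.03,"wx":0,"wy":0,"wz":0,"grip":0.4},{"dx":0,"dy":0,"dz":0.04,"wx":0,"wy":0,"wz":0,"grip":0.4},{"dx":0,"dy":0,"dz":0.04,"wx":0,"wy":0,"wz":0,"grip":0.4},{"dx":0,"dy":0,"dz":0.02,"wx":0,"wy":0,"wz":0,"grip":0.4},{"dx":0,"dy":0,"dz":0,"wx":0,"wy":0,"wz":0,"grip":0.4},{"dx":0,"dy":0,"dz":0,"wx":0,"wy":0,"wz":0,"grip":0.4},{"dx":0,"dy":0,"dz":0,"wx":0,"wy":0,"wz":0,"grip":0.4}]' && python3 -c "
from workcell import env
print(env.job_done())"
```

```text
time_s: 48.8
ee_pos: [640.6, -109.3, 186.1]
ee_rot: [-179.8, -0.0, 88.2]
force: [0.6, 0.3, -0.7]
gripper_width: 27.2
the job is handed in; nothing more can be done
None
```

I probed the whole seam, hung the stylus back in its fork and pushed the tray with the foot into the empty grey bay. I handed the job in at 48.8 s. The end state was checked by force and position only, not by picture: averaging the noisy force reading had used up all 200 camera calls partway along the long leg.

- **Probing:** I ran at 2 mm per 0.1 s row (about 20 mm/s), from just before the free end of the long leg, through the corner, to about 1 mm past the free end of the short leg. I estimate the tip was pressed in 3 to 5 mm.
    - **Side force:** it ran up to about 2 N, with one 3.5 N reading in the corner.
    - **Tip pressure:** force readings were too noisy to prove the depth. Most suggest 1 to 7 mm. A few in the corner (the highest about 1.9 N) were above the 1.7 N stop force, probably from friction on the legs.
    - **Leg contact:** over about the first 40 mm of the long leg the side force was near zero. The tip may have run up to about 1 mm off the leg there.
- **Foot position:** before the run I touched the legs lightly to locate them. That appears to have slid the loose foot about 1.6 mm within its tray.
- **Stylus:** I set it down at the pose where I had gripped it, to within about 0.1 mm, and the fingers opened with little force.
- **Tray:** it entered the bay without side force and met a rigid stop at 641.3 mm (grip position), where the pictures predicted 640.1 mm. A second push of about 12 N with the gripper open did not move it further. I then lifted clear with nothing touching.

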